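Sort the bench fittings into their bins

ROBOT

A 7-joint arm with a two-finger parallel gripper is mounted at the origin on the work surface. World frame = base frame: x ahead of the robot, y to its left, z up, the work surface at z = 0. Lengths are in m, angles in rad, forces in N, time in s.
With the tool pointing down it reaches from about 0.425 to 1.025 m from the base axis. Payload 9.4 kg.
Tool frame: the origin (TCP) lies at the very end of the fingers, on their centre line; the grasp point (between the pads) lies 19 mm behind it; z points along the fingers, y is the line along which they close (so a half turn about z gives the same grasp; the last joint's range is limited). The gripper opens to 85 mm and grips with 20 to 120 N. Pads are 22 mm wide; open, the fingers measure 114 mm over their backs; the gripper's body (76 mm by 85 mm) begins 54 mm behind the grasp point. The pads swing forward as they close: fully open they stand 13 mm farther back than shut.
Start: joints at [1.092, 0.599, -0.003, 1.599, 0.002, 0.943, -0.08], TCP at [0.284, -0.667, 0.231] pointing down, gripper open.
Joint ranges: [-2.57, 2.57], [-0.35, 1.97], [-1.29, 1.29], [0.11, 2.56], [-1.05, 4.19], [0.11, 1.86], [-2.63, 2.63]. Speed limits (rad/s): [2.22, 2.22, 3.01, 3.01, 3.14, 3.14, 3.14].

INTERFACE

Orientations are given as a unit quaternion [w, x, y, z].
In Python, from rig import sense, snapshot, sign_off gives the robot as it stands.
- The arm moves only by the shell command python3 -m crank 'ROWS' [OPENING] [FORCE]. ROWS is JSON, a list of rows, each an object of numbers: "x", "y", "z": the shift along the tool's x, y, z in cm; "ax", "ay", "az": the turn, a rotation vector about the tool's x, y, z in rad. In form: [{"x": .., "y": .., "z": .., "ax": .., "ay": .., "az": ..}, ...]. A call has 1 to 10 rows; each row is the pose to reach, as a shift and turn from the pose commanded when the call began, along the tool's axes at that moment; what a row does not reach only later rows make up. A row lasts 1/10 s, in which the tool goes at most 50 mm and 8.59 degrees, less where a joint would pass 70% of its speed; a pose out of reach is approached as far as the arm can. A call with a gripper value outside its range is refused whole. OPENING is the opening, from -1 (shut) to 1 (fully open), set as the call begins (- or left out, the last holds). The fingers move at their own pace and stop on an object; FORCE is the grip in N (left out, the last holds). Time passes only in rows, so rows that repeat a pose let the fingers close. It gives the time, the measured TCP pose, the force, the opening and the grip force at its end, in the units of the state.
- sense(): the state, without advancing time (a new reading comes with each control period).
- snapshot(name): name is "scene" or "top"; returns a dict with "frame" (400x640x3 uint8, red, green, blue), "mtx" (3x3 intrinsics, pixels), "dist_coeffs" ([k1, k2, p1, p2, k3] as OpenCV has them; the pictures are not rectified), "cam_to_world" (4x4, takes a point from camera to world coordinates). Camera axes: x right, y up, looking along -z (the intrinsics and any distortion apply to the point x, -y, -z); pixel columns grow to the right and rows downward; lengths in m; the calibration is good to about 2 mm. A picture is of the moment at which its call begins. There is no depth.
- sign_off(): hands the job in; it is judged then, once.
The state is a dict: "clock": time; "joint_positions": joint angles; "qvel": joint speeds; "joint_efforts": joint torques, N m; "tcp_pos": TCP position; "tool_rot": TCP orientation; "ft_force": force on the tool from outside, world axes, zero at the start; "moment": the same for the moment, N m; "width": opening from 0.0 (shut) to 1.0 (fully open); "grasp_force": force on a finger pad.
Only numpy, scipy, OpenCV 4.12 (cv2) and the standard library are available. Lean on these libraries where they do the work, as an engineer would, in place of code of your own. Each camera call takes 0.05 s, during which the arm holds its last target. There are 200 camera calls.

TASK

Sort the five loose fittings on the bench into the parts bins: both brass ones into the red bin, both white plastic pipe fittings into the blue bin, and the steel nut into the green bin. Set each one down, without dropping it, standing upright as it stands now and flat on the floor of its bin, not on top of another. Leave the brass lamp and the yellow carton where they stand.

Things in the scene. Friction and masses are not known exactly. Their poses are not given: they have to be found in the camera images.
- brass_bushing: Brass flanged bushing standing on its flange: flange 44 mm diameter and 7 mm high at the bottom, above it a plain round barrel 30 mm in diameter up to 42 mm high. About 160 g. Origin at the centre of its underside, z up along its axis.
- brass_adaptor: Brass pipe adaptor standing on its hexagon: hexagon 36 mm across flats (41.6 mm across corners) and 14 mm high at the bottom, above it a round threaded spigot 28 to 29 mm in diameter up to 44 mm high. About 150 g. Origin at the centre of its underside, z up along its axis.
- pipe_coupling: White plastic pipe coupling, a short tube standing on end: 40 mm outside, 32 mm inside diameter, 45 mm high. About 30 g. Origin at the centre of its underside, z up along its axis.
- pipe_cap: White plastic pipe end cap, a closed round plug: 38 mm diameter with straight sides up to 26 mm, then narrowing to 24 mm at its top, 33 mm high. About 25 g. Origin at the centre of its underside, z up along its axis.
- steel_nut: Large bright steel hexagon nut lying flat: 46 mm across flats, 53 mm across corners, 26 mm high, a dark disc for its bore. About 200 g. Origin at the centre of its underside, z up; its x axis is square to one pair of flats (so are the directions 60 and 120 degrees from x).
- red_bin: Open red plastic bin for brass, fixed: outside 160 (x) x 133 mm (y), inside 152 x 125 mm, rim 35 mm and inner floor 4 mm above the bench. Origin at the centre of its underside; its x axis points away from the robot within about 0.1 rad. Bins and lamp stand side by side, in any order, beyond the fittings.
- blue_bin: Open blue plastic bin for white plastic, fixed: outside 160 (x) x 133 mm (y), inside 152 x 125 mm, rim 35 mm and inner floor 4 mm above the bench. Origin at the centre of its underside; its x axis points away from the robot within about 0.1 rad. Bins and lamp stand side by side, in any order, beyond the fittings.
- green_bin: Open green plastic bin for steel, fixed: outside 160 (x) x 133 mm (y), inside 152 x 125 mm, rim 35 mm and inner floor 4 mm above the bench. Origin at the centre of its underside; its x axis points away from the robot within about 0.1 rad. Bins and lamp stand side by side, in any order, beyond the fittings.
- lamp: Finished brass lamp body, bulbous, 118 mm high and 88 mm at its widest, loose, standing in the row of bins. Not to be sorted or disturbed. Origin at the centre of its underside.
- carton: Plain yellow carton, 40 x 40 mm and 58 mm high, loose, standing among the fittings (a small blue tin, 44 mm across and 50 mm high, stands among them too, the seven being about 110 mm apart in a row across the bench in front of the robot). Not to be disturbed. Origin at the centre of its underside.
Things that resemble listed ones, but are neither listed nor needed, are in the scene too. What is shaped like the pipe_cap but pink or turquoise is not meant.

How it is judged:
By the outcome, as a careful person would: the job done as asked, in the order asked, and still so for the second after the job is handed in, with the robot touching nothing.
It also fails if it takes over 125 s, if anything falls off the work surface, if the arm or the gripper's body presses on something with over 40 N, if the wrist force passes 120 N, or if a joint passes its speed limit or range.

## Working session

There is one attempt and no reset: what is moved stays moved. The work goes in short steps, Python scripts to look and compute and a shell command to move; the robot and the scene stay as the last step left them, time stands still between calls to the robot, and variables do not carry over. Pictures are saved under pics/ and viewed, at most 14 in all, crops included, and the job is handed in when it is done.

```bash
mkdir -p pics; cat > h.py <<'E'
import numpy as np,cv2
from rig import sense,snapshot,sign_off
def ray(s,uv,z):
    p=cv2.undistortPoints(np.array(uv,float).reshape(-1,1,2),np.array(s["mtx"],float),np.array(s["dist_coeffs"],float)).reshape(-1,2)
    T=np.array(s["cam_to_world"]);d=np.c_[p[:,0],-p[:,1],-np.ones(len(p))]@T[:3,:3].T;o=T[:3,3]
    return o+d*((z-o[2])/d[:,2])[:,None]
def save(n,img):cv2.imwrite(f"pics/{n}.png",img[...,::-1])
E
python3 - <<'E'
from h import *
for n in("scene","top"):
    s=snapshot(n);save(n+"0",s["frame"]);print(n,np.round(s["cam_to_world"],3).tolist(),np.round(s["dist_coeffs"],3),np.round(s["mtx"],1).tolist())
s=sense();print({k:np.round(v,3).tolist() for k,v in s.items()})
E
```

```text
scene [[0.7, -0.584, 0.411, 0.96], [0.714, 0.581, -0.391, -0.414], [-0.011, 0.567, 0.824, 0.902], [0.0, 0.0, 0.0, 1.0]] [-0.037  0.     0.     0.     0.   ] [[478.6, 0.0, 320.0], [0.0, 478.6, 199.8], [0.0, 0.0, 1.0]]
top [[-0.013, 0.988, -0.157, 0.359], [-1.0, -0.013, -0.002, -0.006], [-0.004, 0.156, 0.988, 0.98], [0.0, 0.0, 0.0, 1.0]] [-0.061  0.     0.     0.     0.   ] [[480.6, 0.0, 317.3], [0.0, 480.6, 201.4], [0.0, 0.0, 1.0]]
{'clock': 0.1, 'joint_positions': [1.092, 0.6, -0.003, 1.6, 0.002, 0.943, -0.08], 'qvel': [-0.001, 0.001, 0.001, -0.001, -0.001, -0.001, -0.0], 'joint_efforts': [0.006, -77.8, 1.571, -25.863, 0.013, 0.006, 0.0], 'tcp_pos': [0.283, -0.667, 0.23], 'tool_rot': [-0.001, 0.98, 0.2, -0.0], 'ft_force': [0.05, 0.282, 0.034], 'moment': [-0.031, -0.004, 0.05], 'grasp_force': 0.0, 'width': 0.998}
```

View pics/scene0.png

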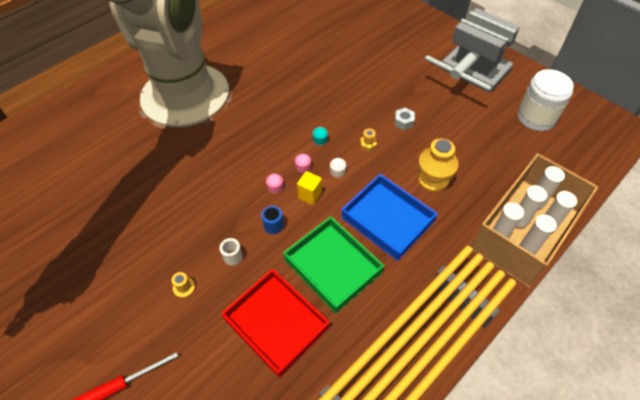

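View pics/top0.png

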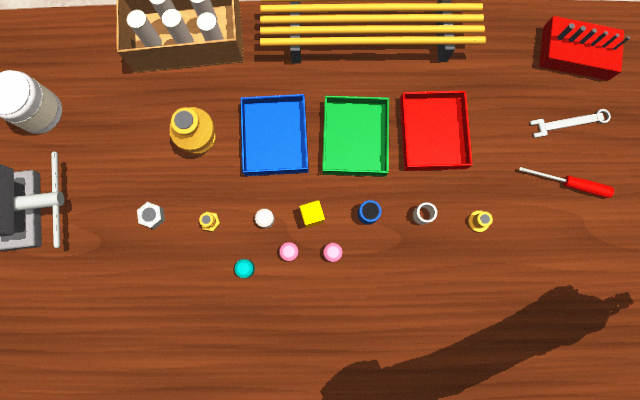

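The top view has the row along v≈215. From left: nut (149,215), adaptor (208,221), white cap (264,218), carton (312,213), blue tin (370,211), coupling (426,213), bushing (481,221). The bins are blue (274,135), green (355,135) and red (436,130), with the lamp at (190,130).

Cap candidates are white (264,218), pink (289,251), pink (333,252) and turquoise (244,268). Only the white one fits. I'll confirm it in an enlarged crop.

```bash
python3 - <<'E'
from h import *
a=cv2.imread("pics/top0.png")
u=lambda x,y,w,h,k:cv2.resize(a[y:y+h,x:x+w],None,fx=k,fy=k,interpolation=cv2.INTER_CUBIC)
cv2.imwrite("pics/crop1.png",np.vstack([u(130,195,200,80,4),cv2.copyMakeBorder(u(340,195,160,50,5),0,0,0,0,0)]))
s=snapshot("top");f=s["frame"];hsv=cv2.cvtColor(f,cv2.COLOR_RGB2HSV)
H,S,V=[hsv[...,i].astype(int) for i in range(3)]
wood=((H<12)|(H>170))&(S>90)&(V<190)
masks={"grey":(S<60)&(V>50),"white":(S<50)&(V>150),"yel":(H>18)&(H<35)&(S>120)&(V>90),"blue":(H>100)&(H<125)&(S>120),"green":(H>50)&(H<80)&(S>120),"red":((H<4)|(H>176))&(S>200)&(V>130)}
for n,m in masks.items():
    k,l,st,c=cv2.connectedComponentsWithStats(m.astype(np.uint8))
    for i in range(1,k):
        x,y,w,h,A=st[i]
        if A>25 and 80<c[i][1]<285 and 100<c[i][0]<510:
            line=[n,(x,y,w,h),A,np.round(c[i],1).tolist()]
            if A>2000:
                cn=max(cv2.findContours((l==i).astype(np.uint8),0,2)[0],key=cv2.contourArea)
                line.append(np.round(ray(s,cv2.boxPoints(cv2.minAreaRect(cn)),.035)[:,:2],3).tolist())
            else: line.append({z:np.round(ray(s,[c[i]],z)[0,:2],3).tolist() for z in (.015,.026,.033,.044)})
            print(*line)
E
```

```text
grey (np.int32(174), np.int32(111), np.int32(19), np.int32(18)) 254 [183.3, 119.5] {0.015: [0.69, 0.276], 0.026: [0.687, 0.273], 0.033: [0.684, 0.271], 0.044: [0.681, 0.267]}
grey (np.int32(137), np.int32(202), np.int32(27), np.int32(26)) 528 [150.1, 215.0] {0.015: [0.489, 0.338], 0.026: [0.487, 0.334], 0.033: [0.486, 0.331], 0.044: [0.485, 0.327]}
grey (np.int32(363), np.int32(203), np.int32(15), np.int32(16)) 187 [370.1, 210.4] {0.015: [0.492, -0.111], 0.026: [0.491, -0.11], 0.033: [0.49, -0.109], 0.044: [0.488, -0.108]}
grey (np.int32(414), np.int32(202), np.int32(23), np.int32(22)) 277 [425.1, 212.9] {0.015: [0.486, -0.223], 0.026: [0.484, -0.22], 0.033: [0.483, -0.219], 0.044: [0.482, -0.216]}
grey (np.int32(255), np.int32(209), np.int32(19), np.int32(19)) 276 [264.1, 217.9] {0.015: [0.48, 0.104], 0.026: [0.478, 0.103], 0.033: [0.478, 0.102], 0.044: [0.476, 0.101]}
grey (np.int32(481), np.int32(214), np.int32(9), np.int32(9)) 61 [484.8, 218.3] {0.015: [0.473, -0.344], 0.026: [0.471, -0.34], 0.033: [0.47, -0.338], 0.044: [0.469, -0.334]}
grey (np.int32(202), np.int32(216), np.int
[... 2005 characters left out ...]
], 0.026: [0.473, 0.212], 0.033: [0.472, 0.21], 0.044: [0.471, 0.208]}
blue (np.int32(241), np.int32(94), np.int32(67), np.int32(82)) 5113 [273.5, 134.7] [[0.731, 0.157], [0.736, 0.02], [0.568, 0.014], [0.563, 0.146]]
blue (np.int32(358), np.int32(200), np.int32(23), np.int32(24)) 219 [368.1, 213.0] {0.015: [0.487, -0.107], 0.026: [0.485, -0.106], 0.033: [0.484, -0.105], 0.044: [0.483, -0.104]}
green (np.int32(322), np.int32(96), np.int32(67), np.int32(80)) 5140 [355.7, 135.6] [[0.73, -0.017], [0.728, -0.153], [0.561, -0.147], [0.563, -0.014]]
red (np.int32(403), np.int32(91), np.int32(69), np.int32(76)) 4347 [435.1, 130.7] [[0.736, -0.183], [0.743, -0.321], [0.579, -0.318], [0.574, -0.184]]
```

View pics/crop1.png

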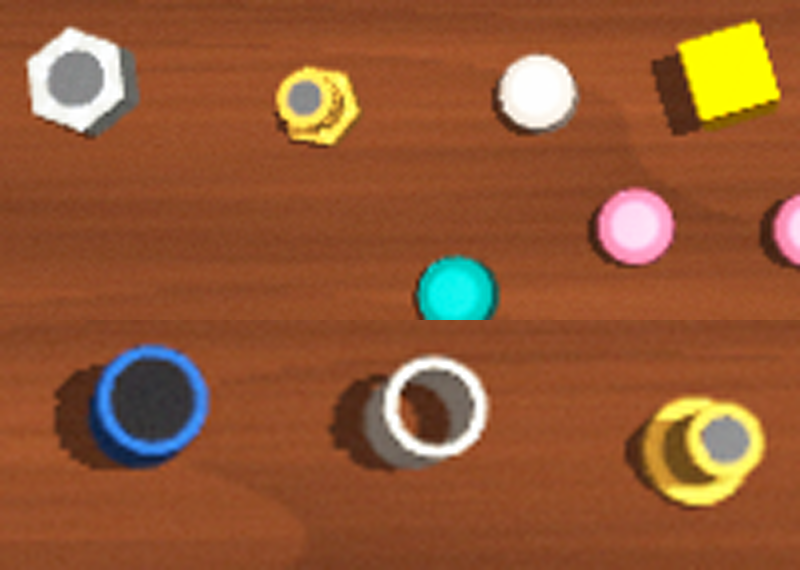

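The crop confirms the white cap at about (264,218) top, the coupling ring at (427,212), the bushing bore at (485,219), the adaptor bore at (206,219) and the nut bore at (149,214). The look-alikes are pink and turquoise. Next I'll cross-check with the second view and get the nut's angle.

```bash
cat >> h.py <<'E'
def uv(s,P):
    T=np.linalg.inv(np.array(s["cam_to_world"]));p=np.atleast_2d(P)@T[:3,:3].T+T[:3,3]
    return cv2.projectPoints(p*[1,-1,-1],np.zeros(3),np.zeros(3),np.array(s["mtx"],float),np.array(s["dist_coeffs"],float))[0].reshape(-1,2)
def to(x,y,z,yaw=0):
    "tool shift (cm) and az from now to a down pose; yaw = world angle of tool x"
    from scipy.spatial.transform import Rotation as R
    s=sense();q=np.array(s["tool_rot"]);r=R.from_quat(q[[1,2,3,0]])
    t=R.from_euler('z',yaw)*R.from_euler('x',np.pi)
    print("t",round(s["clock"],2),"shift",np.round(r.inv().apply(np.array([x,y,z])-s["tcp_pos"])*100,2),"rv",np.round((r.inv()*t).as_rotvec(),3))
E
python3 - <<'E'
from h import *
s=snapshot("scene");f=s["frame"].copy()
P={"bush":(.469,-.335,.042),"adap":(.475,.216,.044),"coup":(.483,-.2195,.045),"cap":(.478,.102,.033),"nut":(.488,.336,.026)}
out=cv2.resize(f,None,fx=4,fy=4,interpolation=cv2.INTER_CUBIC);tiles=[]
for n,p in P.items():
    u=uv(s,[p])[0];c=np.round((u+.5)*4).astype(int);cv2.circle(out,c,3,(0,255,0),-1);tiles.append(out[c[1]-90:c[1]+90,c[0]-90:c[0]+90]);print(n,np.round(u,1))
big=cv2.resize(f,None,fx=2,fy=2)
for (x,y,a) in ((.653,.085,.04),(.649,-.083,-.02),(.6595,-.2525,-.02)):
    for i,j in((1,1),(1,-1),(-1,1),(-1,-1)):
        dx,dy=.08*i,.0665*j
        u=uv(s,[(x+dx*np.cos(a)-dy*np.sin(a),y+dx*np.sin(a)+dy*np.cos(a),.035)])[0];cv2.circle(big,np.round(u*2).astype(int),2,(255,255,255),-1)
row=np.hstack(tiles[:4]);bb=big[340:740,430:890]
can=np.zeros((580,720,3),np.uint8);can[:180]=row;can[180:,:460]=bb;can[190:370,480:660]=tiles[4];save("chk",can)
# nut angle from top
s=snapshot("top");g=cv2.cvtColor(s["frame"],cv2.COLOR_RGB2HSV)
m=((g[...,1]<60)&(g[...,2]>165)).astype(np.uint8)[195:235,130:170]
cn=max(cv2.findContours(m,0,1)[0],key=cv2.contourArea)+[130,195]
h=cv2.convexHull(cn);W=ray(s,h.reshape(-1,2),.026)[:,:2]
best=[(max((np.ptp(W@[np.cos(t+k*np.pi/3),np.sin(t+k*np.pi/3)]) for k in range(3))),t) for t in np.radians(np.arange(-30,30,1))]
print(np.degrees(min(best)[1]),min(best)[0],W.min(0),W.max(0))
E
```

```text
bush [179.  278.4]
adap [369.4 132.4]
coup [229.1 246. ]
cap [337.1 161.9]
nut [404.6 115.1]
-19.0 0.04691200221014036 [0.4628122  0.31320447] [0.51385387 0.3611978 ]
```

View pics/chk.png

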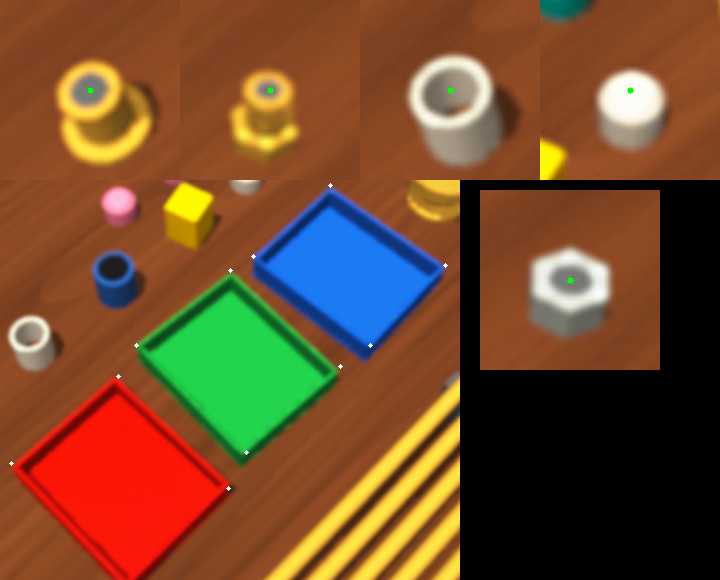

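The projected points sit on the bores and ring tops in the scene view, within about 2 mm. The bin corners want roughly +3 mm in x and −3 mm in y. That gives bin centres of red (.662,-.255), blue (.656,.083) and green (.652,-.086). I'll start with the bushing.

```bash
python3 -c "
from h import *
to(.469,-.335,.11)"
```

```text
t 0.25 shift [ 30.07 -23.3   12.1 ] rv [-0.001  0.     0.402]
```

```bash
python3 -m crank '[{"x":3,"y":-2.3,"z":1,"az":0.04},{"x":6.5,"y":-5,"z":2.5,"az":0.1},{"x":10,"y":-7.8,"z":4,"az":0.16},{"x":13.5,"y":-10.5,"z":5.5,"az":0.22},{"x":17,"y":-13.2,"z":7,"az":0.28},{"x":20.5,"y":-16,"z":8,"az":0.34},{"x":24,"y":-18.6,"z":9,"az":0.4},{"x":27.5,"y":-21.3,"z":11,"az":0.402},{"x":30,"y":-23.3,"z":12.1,"az":0.402},{"x":30.07,"y":-23.3,"z":12.1,"az":0.402}]' 1 40; python3 -c "
from h import *
to(.469,-.335,.012)"
```

```text
t 0.25 shift [ 30.07 -23.29  21.9 ] rv [-0.001  0.     0.402]invalid input
```

```bash
python3 -m crank '[{"x":3,"y":-2.3,"z":1,"ax":0,"ay":0,"az":0.04},{"x":6.5,"y":-5,"z":2.5,"ax":0,"ay":0,"az":0.1},{"x":10,"y":-7.8,"z":4,"ax":0,"ay":0,"az":0.16},{"x":13.5,"y":-10.5,"z":5.5,"ax":0,"ay":0,"az":0.22},{"x":17,"y":-13.2,"z":7,"ax":0,"ay":0,"az":0.28},{"x":20.5,"y":-16,"z":8,"ax":0,"ay":0,"az":0.34},{"x":24,"y":-18.6,"z":9,"ax":0,"ay":0,"az":0.4},{"x":27.5,"y":-21.3,"z":11,"ax":0,"ay":0,"az":0.402},{"x":30,"y":-23.3,"z":12.1,"ax":0,"ay":0,"az":0.402},{"x":30.07,"y":-23.3,"z":12.1,"ax":0,"ay":0,"az":0.402}]' 1 40; python3 -c "
from h import *
to(.469,-.335,.012)"
```

```text
clock: 1.25
tcp_pos: [0.4714, -0.3296, 0.1086]
tool_rot: [-0.002, 1.0, 0.004, -0.001]
ft_force: [0.3, -0.2, 0.3]
width: 0.999
grasp_force: 0.0
t 1.25 shift [-0.23  0.58  9.66] rv [-0.004  0.001  0.007]
```

```bash
python3 -m crank '[{"x":0,"y":0,"z":0,"ax":0,"ay":0,"az":0},{"x":0,"y":0,"z":2,"ax":0,"ay":0,"az":0},{"x":0,"y":0,"z":4,"ax":0,"ay":0,"az":0},{"x":0,"y":0,"z":6,"ax":0,"ay":0,"az":0},{"x":0,"y":0,"z":8,"ax":0,"ay":0,"az":0},{"x":0,"y":0,"z":9.2,"ax":0,"ay":0,"az":0},{"x":0,"y":0,"z":9.8,"ax":0,"ay":0,"az":0},{"x":0,"y":0,"z":9.8,"ax":0,"ay":0,"az":0},{"x":0,"y":0,"z":9.8,"ax":0,"ay":0,"az":0}]'; python3 -c "
from h import *
to(.469,-.335,.012)"
```

```text
clock: 2.15
tcp_pos: [0.4693, -0.3358, 0.0129]
tool_rot: [0.0, 1.0, -0.0, 0.0]
ft_force: [-1.2, -0.4, -0.7]
width: 0.998
grasp_force: 0.0
t 2.15 shift [-0.03 -0.08  0.09] rv [ 0.001 -0.001 -0.001]
```

```bash
python3 -m crank '[{"x":0,"y":0,"z":0,"ax":0,"ay":0,"az":0},{"x":0,"y":0,"z":0,"ax":0,"ay":0,"az":0},{"x":0,"y":0,"z":0,"ax":0,"ay":0,"az":0},{"x":0,"y":0,"z":0,"ax":0,"ay":0,"az":0},{"x":0,"y":0,"z":0,"ax":0,"ay":0,"az":0},{"x":0,"y":0,"z":0,"ax":0,"ay":0,"az":0},{"x":0,"y":0,"z":0,"ax":0,"ay":0,"az":0},{"x":0,"y":0,"z":0,"ax":0,"ay":0,"az":0}]' -1 40
```

```text
clock: 2.95
tcp_pos: [0.4693, -0.3351, 0.0127]
tool_rot: [0.0, 1.0, -0.0, 0.0]
ft_force: [-0.6, 0.7, 5.1]
width: 0.328
grasp_force: 39.1
```

```bash
python3 -m crank '[{"x":0,"y":0,"z":-1.5,"ax":0,"ay":0,"az":0},{"x":0,"y":0,"z":-4,"ax":0,"ay":0,"az":0},{"x":1,"y":-0.4,"z":-7,"ax":0,"ay":0,"az":0},{"x":4,"y":-1.4,"z":-9,"ax":0,"ay":0,"az":0},{"x":8,"y":-2.8,"z":-9,"ax":0,"ay":0,"az":0},{"x":12,"y":-4.2,"z":-9,"ax":0,"ay":0,"az":0},{"x":16,"y":-5.6,"z":-9,"ax":0,"ay":0,"az":0},{"x":20,"y":-7,"z":-9,"ax":0,"ay":0,"az":0},{"x":22.2,"y":-7.8,"z":-9,"ax":0,"ay":0,"az":0},{"x":22.8,"y":-8,"z":-9,"ax":0,"ay":0,"az":0}]'; python3 -m crank '[{"x":0,"y":0,"z":0,"ax":0,"ay":0,"az":0},{"x":0,"y":0,"z":1.5,"ax":0,"ay":0,"az":0},{"x":0,"y":0,"z":3.5,"ax":0,"ay":0,"az":0},{"x":0,"y":0,"z":5.5,"ax":0,"ay":0,"az":0},{"x":0,"y":0,"z":7,"ax":0,"ay":0,"az":0},{"x":0,"y":0,"z":7.8,"ax":0,"ay":0,"az":0},{"x":0,"y":0,"z":8.2,"ax":0,"ay":0,"az":0},{"x":0,"y":0,"z":8.4,"ax":0,"ay":0,"az":0},{"x":0,"y":0,"z":8.4,"ax":0,"ay":0,"az":0},{"x":0,"y":0,"z":8.4,"ax":0,"ay":0,"az":0}]'; python3 - <<'E'
from h import *
save("p1",snapshot("scene")["frame"][150:390,180:500].repeat(2,0).repeat(2,1))
E
```

```text
clock: 3.95
tcp_pos: [0.7, -0.2523, 0.1028]
tool_rot: [-0.0, 1.0, 0.002, 0.001]
ft_force: [-0.6, 0.3, -1.3]
width: 0.33
grasp_force: 39.6
clock: 4.95
tcp_pos: [0.6976, -0.2554, 0.019]
tool_rot: [0.0, 1.0, -0.0, 0.001]
ft_force: [0.8, 0.8, -1.6]
width: 0.331
grasp_force: 39.6
```

View pics/p1.png

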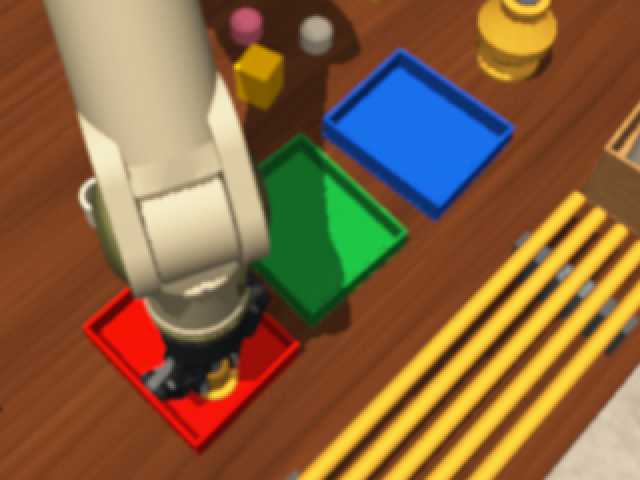

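The picture shows the bushing upright in the gripper, low inside the red bin at about (218,380). I'll lower it the last 2–3 mm until it touches.

```bash
python3 -m crank '[{"x":0,"y":0,"z":0.1,"ax":0,"ay":0,"az":0},{"x":0,"y":0,"z":0.2,"ax":0,"ay":0,"az":0},{"x":0,"y":0,"z":0.25,"ax":0,"ay":0,"az":0},{"x":0,"y":0,"z":0.25,"ax":0,"ay":0,"az":0},{"x":0,"y":0,"z":0.25,"ax":0,"ay":0,"az":0}]'
```

```text
clock: 5.5
tcp_pos: [0.6974, -0.2553, 0.0168]
tool_rot: [0.0, 1.0, -0.0, 0.0]
ft_force: [-2.0, 1.4, 6.2]
width: 0.332
grasp_force: 40.5
```

```bash
python3 -m crank '[{"x":0,"y":0,"z":0,"ax":0,"ay":0,"az":0},{"x":0,"y":0,"z":0,"ax":0,"ay":0,"az":0},{"x":0,"y":0,"z":0,"ax":0,"ay":0,"az":0},{"x":0,"y":0,"z":0,"ax":0,"ay":0,"az":0},{"x":0,"y":0,"z":-1,"ax":0,"ay":0,"az":0},{"x":0,"y":0,"z":-3,"ax":0,"ay":0,"az":0},{"x":0,"y":0,"z":-6,"ax":0,"ay":0,"az":0},{"x":0,"y":0,"z":-9.5,"ax":0,"ay":0,"az":0},{"x":0,"y":0,"z":-10.5,"ax":0,"ay":0,"az":0},{"x":0,"y":0,"z":-10.5,"ax":0,"ay":0,"az":0}]' 0.2 40; python3 -c "
from h import *
to(.4745,.2155,.12)"
```

```text
clock: 6.5
tcp_pos: [0.6983, -0.2557, 0.1235]
tool_rot: [0.001, 1.0, -0.0, 0.002]
ft_force: [0.2, -0.3, 0.0]
width: 0.6
grasp_force: 0.0
t 6.5 shift [-22.39 -47.12   0.21] rv [ 0.001 -0.004 -0.   ]
```

```bash
python3 -m crank '[{"x":-1.5,"y":-2,"z":0,"ax":0,"ay":0,"az":0},{"x":-4,"y":-6,"z":0,"ax":0,"ay":0,"az":0},{"x":-6,"y":-10,"z":0,"ax":0,"ay":0,"az":0},{"x":-8,"y":-14,"z":0,"ax":0,"ay":0,"az":0},{"x":-10,"y":-18,"z":0,"ax":0,"ay":0,"az":0},{"x":-12,"y":-22,"z":0,"ax":0,"ay":0,"az":0},{"x":-14,"y":-26,"z":0,"ax":0,"ay":0,"az":0},{"x":-16,"y":-30,"z":0,"ax":0,"ay":0,"az":0},{"x":-18,"y":-34,"z":0,"ax":0,"ay":0,"az":0},{"x":-19.5,"y":-38,"z":0,"ax":0,"ay":0,"az":0}]' 0.8; python3 -m crank '[{"x":-1.5,"y":-4,"z":0,"ax":0,"ay":0,"az":0},{"x":-2.5,"y":-7.5,"z":0,"ax":0,"ay":0,"az":0},{"x":-2.8,"y":-9.1,"z":0,"ax":0,"ay":0,"az":0},{"x":-2.8,"y":-9.1,"z":0,"ax":0,"ay":0,"az":0},{"x":-2.8,"y":-9.1,"z":1,"ax":0,"ay":0,"az":0},{"x":-2.8,"y":-9.1,"z":3,"ax":0,"ay":0,"az":0},{"x":-2.8,"y":-9.1,"z":5,"ax":0,"ay":0,"az":0},{"x":-2.8,"y":-9.1,"z":6,"ax":0,"ay":0,"az":0},{"x":-2.8,"y":-9.1,"z":6,"ax":0,"ay":0,"az":0},{"x":-2.8,"y":-9.1,"z":6,"ax":0,"ay":0,"az":0}]'; python3 - <<'E'
from h import *
to(.4745,.2155,.0165)
f=snapshot("scene")["frame"];g=snapshot("top")["frame"]
save("p2",np.hstack([f[70:370,180:480],g[70:370,200:500]]).repeat(1,0))
E
```

```text
clock: 7.5
tcp_pos: [0.5, 0.1259, 0.1198]
tool_rot: [0.0, 1.0, -0.0, -0.001]
ft_force: [1.2, -0.2, -0.1]
width: 0.901
grasp_force: 0.0
clock: 8.5
tcp_pos: [0.4744, 0.2148, 0.0607]
tool_rot: [0.0, 1.0, -0.001, -0.0]
ft_force: [-0.2, 0.3, 0.9]
width: 0.901
grasp_force: 0.0
t 8.5 shift [ 0.01 -0.07  4.42] rv [ 0.001  0.001 -0.002]
```

View pics/p2.png

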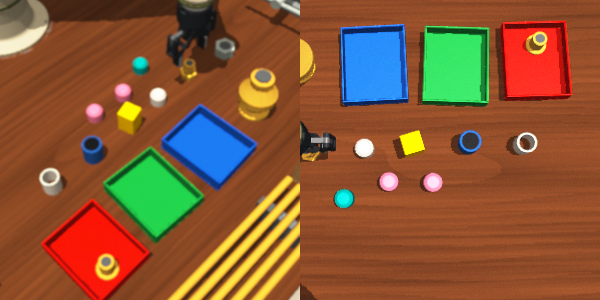

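The bushing stands upright on the red bin floor, at (107,267) in the scene half and (537,42) in the top half. The gripper is straight above the adaptor.

```bash
python3 -m crank '[{"x":0,"y":0,"z":1.5,"ax":0,"ay":0,"az":0},{"x":0,"y":0,"z":3,"ax":0,"ay":0,"az":0},{"x":0,"y":0,"z":4,"ax":0,"ay":0,"az":0},{"x":0,"y":0,"z":4.4,"ax":0,"ay":0,"az":0},{"x":0,"y":0,"z":4.4,"ax":0,"ay":0,"az":0},{"x":0,"y":0,"z":4.4,"ax":0,"ay":0,"az":0}]'; python3 -m crank '[{"x":0,"y":0,"z":0,"ax":0,"ay":0,"az":0},{"x":0,"y":0,"z":0,"ax":0,"ay":0,"az":0},{"x":0,"y":0,"z":0,"ax":0,"ay":0,"az":0},{"x":0,"y":0,"z":0,"ax":0,"ay":0,"az":0},{"x":0,"y":0,"z":0,"ax":0,"ay":0,"az":0},{"x":0,"y":0,"z":0,"ax":0,"ay":0,"az":0},{"x":0,"y":0,"z":0,"ax":0,"ay":0,"az":0},{"x":0,"y":0,"z":0,"ax":0,"ay":0,"az":0}]' -1 40
```

```text
clock: 9.2
tcp_pos: [0.4744, 0.2158, 0.0172]
tool_rot: [-0.0, 1.0, -0.0, 0.0]
ft_force: [-0.0, 0.1, 0.5]
width: 0.9
grasp_force: 0.0
clock: 10.0
tcp_pos: [0.4744, 0.2159, 0.0172]
tool_rot: [-0.0, 1.0, -0.0, 0.0]
ft_force: [-1.3, -0.4, 5.1]
width: 0.313
grasp_force: 39.0
```

```bash
python3 -m crank '[{"x":0,"y":0,"z":-1.5,"ax":0,"ay":0,"az":0},{"x":0,"y":0,"z":-4.5,"ax":0,"ay":0,"az":0},{"x":0,"y":0,"z":-8,"ax":0,"ay":0,"az":0},{"x":1,"y":2,"z":-10,"ax":0,"ay":0,"az":0},{"x":2.5,"y":6,"z":-10,"ax":0,"ay":0,"az":0},{"x":4,"y":10,"z":-10,"ax":0,"ay":0,"az":0},{"x":5.5,"y":14,"z":-10,"ax":0,"ay":0,"az":0},{"x":7,"y":18,"z":-10,"ax":0,"ay":0,"az":0},{"x":8.5,"y":22,"z":-10,"ax":0,"ay":0,"az":0},{"x":10,"y":26,"z":-10,"ax":0,"ay":0,"az":0}]'; python3 -m crank '[{"x":1.2,"y":4,"z":0,"ax":0,"ay":0,"az":0},{"x":2.4,"y":8,"z":0,"ax":0,"ay":0,"az":0},{"x":3.5,"y":12,"z":0,"ax":0,"ay":0,"az":0},{"x":4.3,"y":16,"z":0,"ax":0,"ay":0,"az":0},{"x":5,"y":19.5,"z":0,"ax":0,"ay":0,"az":0},{"x":5.2,"y":21,"z":0,"ax":0,"ay":0,"az":0},{"x":5.2,"y":21.1,"z":0,"ax":0,"ay":0,"az":0},{"x":5.2,"y":21.1,"z":0,"ax":0,"ay":0,"az":0}]'; python3 -c "
from h import *
to(.626,-.255,.0212)"
```

```text
clock: 11.0
tcp_pos: [0.5743, -0.046, 0.1167]
tool_rot: [-0.0, 1.0, -0.0, -0.0]
ft_force: [0.1, -0.4, -0.9]
width: 0.313
grasp_force: 39.6
clock: 11.8
tcp_pos: [0.6257, -0.254, 0.1164]
tool_rot: [-0.001, 1.0, 0.0, -0.0]
ft_force: [0.2, -0.1, -0.7]
width: 0.313
grasp_force: 39.7
t 11.8 shift [0.04 0.11 9.52] rv [-0.001  0.001  0.   ]
```

```bash
python3 -m crank '[{"x":0,"y":0,"z":1.5,"ax":0,"ay":0,"az":0},{"x":0,"y":0,"z":3.5,"ax":0,"ay":0,"az":0},{"x":0,"y":0,"z":5.5,"ax":0,"ay":0,"az":0},{"x":0,"y":0,"z":7.5,"ax":0,"ay":0,"az":0},{"x":0,"y":0,"z":8.5,"ax":0,"ay":0,"az":0},{"x":0,"y":0,"z":9,"ax":0,"ay":0,"az":0},{"x":0,"y":0,"z":9.3,"ax":0,"ay":0,"az":0},{"x":0,"y":0,"z":9.5,"ax":0,"ay":0,"az":0},{"x":0,"y":0,"z":9.55,"ax":0,"ay":0,"az":0},{"x":0,"y":0,"z":9.55,"ax":0,"ay":0,"az":0}]'; python3 -m crank '[{"x":0,"y":0,"z":0,"ax":0,"ay":0,"az":0},{"x":0,"y":0,"z":0,"ax":0,"ay":0,"az":0},{"x":0,"y":0,"z":0,"ax":0,"ay":0,"az":0}]'
```

```text
clock: 12.8
tcp_pos: [0.6264, -0.2554, 0.0218]
tool_rot: [0.0, 1.0, -0.0, 0.0]
ft_force: [-0.5, -0.5, -1.5]
width: 0.31
grasp_force: 39.7
clock: 13.1
tcp_pos: [0.6262, -0.2553, 0.0215]
tool_rot: [0.0, 1.0, -0.0, 0.0]
ft_force: [-1.1, 0.3, -2.3]
width: 0.313
grasp_force: 39.7
```

```bash
python3 -m crank '[{"x":0,"y":0,"z":0.03,"ax":0,"ay":0,"az":0},{"x":0,"y":0,"z":0.06,"ax":0,"ay":0,"az":0},{"x":0,"y":0,"z":0.06,"ax":0,"ay":0,"az":0},{"x":0,"y":0,"z":0.06,"ax":0,"ay":0,"az":0}]'
```

```text
clock: 13.5
tcp_pos: [0.6262, -0.2553, 0.0213]
tool_rot: [0.0, 1.0, -0.0, 0.0]
ft_force: [-2.5, 1.1, 5.2]
width: 0.313
grasp_force: 40.3
```

```bash
python3 -m crank '[{"x":0,"y":0,"z":0,"ax":0,"ay":0,"az":0},{"x":0,"y":0,"z":0,"ax":0,"ay":0,"az":0},{"x":0,"y":0,"z":0,"ax":0,"ay":0,"az":0},{"x":0,"y":0,"z":0,"ax":0,"ay":0,"az":0},{"x":0,"y":0,"z":-1,"ax":0,"ay":0,"az":0},{"x":0,"y":0,"z":-3,"ax":0,"ay":0,"az":0},{"x":0,"y":0,"z":-6,"ax":0,"ay":0,"az":0},{"x":0,"y":0,"z":-9,"ax":0,"ay":0,"az":0},{"x":0,"y":0,"z":-9.5,"ax":0,"ay":0,"az":0}]' 0.2; python3 -m crank '[{"x":-2,"y":-0.5,"z":0,"ax":0,"ay":0,"az":0},{"x":-5,"y":-1,"z":0,"ax":0,"ay":0,"az":0},{"x":-9,"y":-2,"z":0,"ax":0,"ay":0,"az":0},{"x":-12.5,"y":-3,"z":0,"ax":0,"ay":0,"az":0},{"x":-14.2,"y":-3.6,"z":0,"ax":0,"ay":0,"az":0},{"x":-14.3,"y":-3.6,"z":0,"ax":0,"ay":0,"az":0},{"x":-14.3,"y":-3.6,"z":1.5,"ax":0,"ay":0,"az":0},{"x":-14.3,"y":-3.6,"z":4,"ax":0,"ay":0,"az":0},{"x":-14.3,"y":-3.6,"z":5,"ax":0,"ay":0,"az":0},{"x":-14.3,"y":-3.6,"z":5,"ax":0,"ay":0,"az":0}]' 0.8 20; python3 - <<'E'
from h import *
to(.483,-.2195,.012)
f=snapshot("scene")["frame"]
save("p3",f[150:390,150:470].repeat(2,0).repeat(2,1))
E
```

```text
clock: 14.4
tcp_pos: [0.6279, -0.2562, 0.12]
tool_rot: [0.001, 1.0, -0.0, 0.003]
ft_force: [0.4, 0.5, 0.7]
width: 0.6
grasp_force: 0.0
clock: 15.4
tcp_pos: [0.4832, -0.2192, 0.0644]
tool_rot: [-0.0, 1.0, -0.0, -0.001]
ft_force: [-0.1, -0.7, -1.2]
width: 0.898
grasp_force: 0.0
t 15.4 shift [-0.01  0.04  5.24] rv [-0.001  0.002 -0.   ]
```

View pics/p3.png

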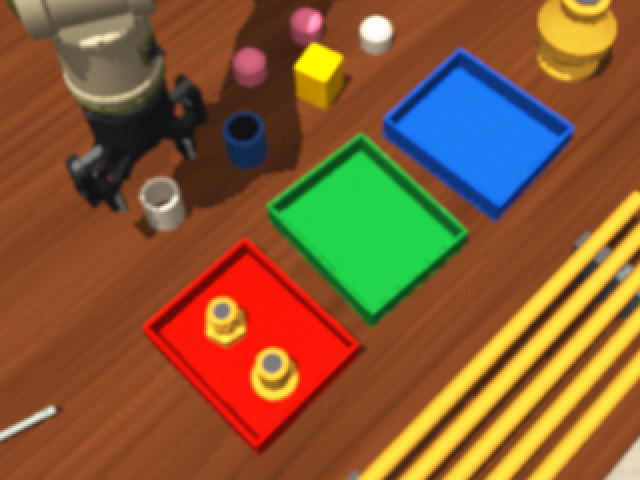

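Both brass parts stand upright in the red bin, the adaptor at (222,322) and the bushing at (273,372). The coupling is under the gripper at (163,203), and the tin at (245,138) is clear of the fingers.

```bash
python3 -m crank '[{"x":0,"y":0,"z":1.5,"ax":0,"ay":0,"az":0},{"x":0,"y":0,"z":3.5,"ax":0,"ay":0,"az":0},{"x":0,"y":0,"z":4.8,"ax":0,"ay":0,"az":0},{"x":0,"y":0,"z":5.2,"ax":0,"ay":0,"az":0},{"x":0,"y":0,"z":5.2,"ax":0,"ay":0,"az":0},{"x":0,"y":0,"z":5.2,"ax":0,"ay":0,"az":0}]'; python3 -m crank '[{"x":0,"y":0,"z":0,"ax":0,"ay":0,"az":0},{"x":0,"y":0,"z":0,"ax":0,"ay":0,"az":0},{"x":0,"y":0,"z":0,"ax":0,"ay":0,"az":0},{"x":0,"y":0,"z":0,"ax":0,"ay":0,"az":0},{"x":0,"y":0,"z":0,"ax":0,"ay":0,"az":0},{"x":0,"y":0,"z":0,"ax":0,"ay":0,"az":0},{"x":0,"y":0,"z":0,"ax":0,"ay":0,"az":0},{"x":0,"y":0,"z":0,"ax":0,"ay":0,"az":0}]' -1 20
```

```text
clock: 16.05
tcp_pos: [0.4834, -0.2194, 0.0142]
tool_rot: [0.0, 1.0, -0.0, 0.0]
ft_force: [-0.2, 0.2, -0.2]
width: 0.898
grasp_force: 0.0
clock: 16.85
tcp_pos: [0.4834, -0.2193, 0.0143]
tool_rot: [0.0, 1.0, -0.0, 0.0]
ft_force: [-0.9, 0.3, 6.4]
width: 0.467
grasp_force: 19.5
```

```bash
python3 -m crank '[{"x":0,"y":0,"z":-1.5,"ax":0,"ay":0,"az":0},{"x":0,"y":0,"z":-4.5,"ax":0,"ay":0,"az":0},{"x":0,"y":0,"z":-8,"ax":0,"ay":0,"az":0},{"x":1.2,"y":-2,"z":-10,"ax":0,"ay":0,"az":0},{"x":3.5,"y":-5,"z":-10,"ax":0,"ay":0,"az":0},{"x":6,"y":-8.5,"z":-10,"ax":0,"ay":0,"az":0},{"x":8.5,"y":-12,"z":-10,"ax":0,"ay":0,"az":0},{"x":11,"y":-15.5,"z":-10,"ax":0,"ay":0,"az":0},{"x":13.5,"y":-19,"z":-10,"ax":0,"ay":0,"az":0},{"x":16,"y":-22.5,"z":-10,"ax":0,"ay":0,"az":0}]'; python3 -m crank '[{"x":2.5,"y":-3.8,"z":0,"ax":0,"ay":0,"az":0},{"x":4.3,"y":-6.5,"z":0,"ax":0,"ay":0,"az":0},{"x":4.9,"y":-7.7,"z":0,"ax":0,"ay":0,"az":0},{"x":4.9,"y":-7.7,"z":0,"ax":0,"ay":0,"az":0},{"x":4.9,"y":-7.7,"z":1.5,"ax":0,"ay":0,"az":0},{"x":4.9,"y":-7.7,"z":4,"ax":0,"ay":0,"az":0},{"x":4.9,"y":-7.7,"z":6.5,"ax":0,"ay":0,"az":0},{"x":4.9,"y":-7.7,"z":8,"ax":0,"ay":0,"az":0},{"x":4.9,"y":-7.7,"z":8.5,"ax":0,"ay":0,"az":0},{"x":4.9,"y":-7.7,"z":8.5,"ax":0,"ay":0,"az":0}]'; python3 -c "
from h import *
to(.692,.083,.0183)"
```

```text
clock: 17.85
tcp_pos: [0.6439, 0.0074, 0.1139]
tool_rot: [0.0, 1.0, -0.0, -0.0]
ft_force: [0.3, 0.1, -0.1]
width: 0.466
grasp_force: 20.4
clock: 18.85
tcp_pos: [0.6917, 0.0815, 0.028]
tool_rot: [0.0, 1.0, -0.001, -0.001]
ft_force: [-0.0, -0.4, 0.1]
width: 0.467
grasp_force: 20.4
t 18.85 shift [ 0.03 -0.15  0.97] rv [ 0.001  0.001 -0.002]
```

```bash
python3 -m crank '[{"x":0,"y":0,"z":0.4,"ax":0,"ay":0,"az":0},{"x":0,"y":0,"z":0.7,"ax":0,"ay":0,"az":0},{"x":0,"y":0,"z":0.85,"ax":0,"ay":0,"az":0},{"x":0,"y":0,"z":0.9,"ax":0,"ay":0,"az":0},{"x":0,"y":0,"z":0.9,"ax":0,"ay":0,"az":0},{"x":0,"y":0,"z":0.9,"ax":0,"ay":0,"az":0}]'
```

```text
clock: 19.45
tcp_pos: [0.6923, 0.0828, 0.0198]
tool_rot: [-0.0, 1.0, -0.0, 0.0]
ft_force: [1.0, -0.4, 0.3]
width: 0.466
grasp_force: 20.4
```

```bash
python3 -m crank '[{"x":0,"y":0,"z":0.06,"ax":0,"ay":0,"az":0},{"x":0,"y":0,"z":0.12,"ax":0,"ay":0,"az":0},{"x":0,"y":0,"z":0.17,"ax":0,"ay":0,"az":0},{"x":0,"y":0,"z":0.17,"ax":0,"ay":0,"az":0},{"x":0,"y":0,"z":0.17,"ax":0,"ay":0,"az":0}]'
```

```text
clock: 19.95
tcp_pos: [0.6923, 0.0828, 0.0184]
tool_rot: [-0.0, 1.0, -0.0, 0.0]
ft_force: [-1.3, 0.2, 4.9]
width: 0.468
grasp_force: 20.8
```

```bash
python3 -m crank '[{"x":0,"y":0,"z":0,"ax":0,"ay":0,"az":0},{"x":0,"y":0,"z":0,"ax":0,"ay":0,"az":0},{"x":0,"y":0,"z":0,"ax":0,"ay":0,"az":0},{"x":0,"y":0,"z":0,"ax":0,"ay":0,"az":0},{"x":0,"y":0,"z":-1,"ax":0,"ay":0,"az":0},{"x":0,"y":0,"z":-3,"ax":0,"ay":0,"az":0},{"x":0,"y":0,"z":-6,"ax":0,"ay":0,"az":0},{"x":0,"y":0,"z":-9,"ax":0,"ay":0,"az":0},{"x":0,"y":0,"z":-9.5,"ax":0,"ay":0,"az":0}]' 0.35; python3 -m crank '[{"x":-2,"y":-0.2,"z":0,"ax":0,"ay":0,"az":0},{"x":-5,"y":-0.5,"z":0,"ax":0,"ay":0,"az":0},{"x":-9,"y":-0.9,"z":0,"ax":0,"ay":0,"az":0},{"x":-13,"y":-1.3,"z":0,"ax":0,"ay":0,"az":0},{"x":-17,"y":-1.7,"z":0,"ax":0,"ay":0,"az":0},{"x":-20,"y":-2,"z":0,"ax":0,"ay":0,"az":0},{"x":-21.4,"y":-2,"z":0,"ax":0,"ay":0,"az":0},{"x":-21.4,"y":-2,"z":1.5,"ax":0,"ay":0,"az":0},{"x":-21.4,"y":-2,"z":4,"ax":0,"ay":0,"az":0},{"x":-21.4,"y":-2,"z":4,"ax":0,"ay":0,"az":0}]' 0.5 20; python3 - <<'E'
from h import *
to(.478,.103,.002)
f=snapshot("scene")["frame"];g=snapshot("top")["frame"]
save("p4",np.hstack([f[80:330,230:530],g[70:320,180:480]]))
E
```

```text
clock: 20.85
tcp_pos: [0.6942, 0.0827, 0.1174]
tool_rot: [-0.0, 1.0, -0.0, 0.003]
ft_force: [0.0, -0.6, 0.5]
width: 0.679
grasp_force: 0.0
clock: 21.85
tcp_pos: [0.478, 0.1026, 0.0713]
tool_rot: [0.0, 1.0, -0.0, -0.001]
ft_force: [-0.2, 0.0, 0.6]
width: 0.754
grasp_force: 0.0
t 21.85 shift [ 0.01 -0.04  6.93] rv [ 0.001  0.002 -0.   ]
```

View pics/p4.png

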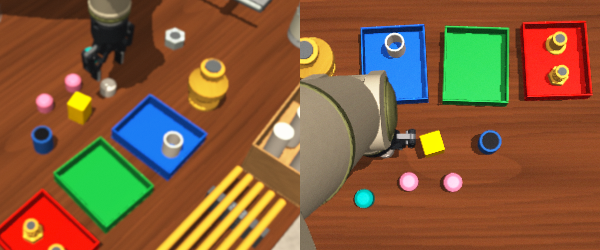

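The coupling is upright in the blue bin at (395,44). The right finger is close to the carton corner in the top view, (404–416,138) against (418,137), so I'll turn the gripper 45° before descending.

```bash
python3 -m crank '[{"x":0,"y":0,"z":0,"ax":0,"ay":0,"az":-0.1},{"x":0,"y":0,"z":0,"ax":0,"ay":0,"az":-0.24},{"x":0,"y":0,"z":0,"ax":0,"ay":0,"az":-0.38},{"x":0,"y":0,"z":0,"ax":0,"ay":0,"az":-0.52},{"x":0,"y":0,"z":0,"ax":0,"ay":0,"az":-0.66},{"x":0,"y":0,"z":0,"ax":0,"ay":0,"az":-0.76},{"x":0,"y":0,"z":0,"ax":0,"ay":0,"az":-0.785},{"x":0,"y":0,"z":0,"ax":0,"ay":0,"az":-0.785},{"x":0,"y":0,"z":0,"ax":0,"ay":0,"az":-0.785}]'; python3 - <<'E'
from h import *
to(.478,.103,.002,.785);print(np.round(sense()["joint_positions"],2))
f=snapshot("scene")["frame"];g=snapshot("top")["frame"]
save("p5",np.hstack([f[90:220,270:400].repeat(3,0).repeat(3,1),g[170:300,220:350].repeat(3,0).repeat(3,1)]))
E
```

```text
clock: 22.85
tcp_pos: [0.4785, 0.1027, 0.0734]
tool_rot: [0.0, 0.924, 0.381, 0.0]
ft_force: [0.3, 0.7, -0.5]
width: 0.752
grasp_force: 0.0
t 22.85 shift [-0.02 -0.06  7.14] rv [ 0.001 -0.    -0.003]
[-0.31  0.58 -0.03  2.26  0.05  0.3  -1.17]
```

View pics/p5.png

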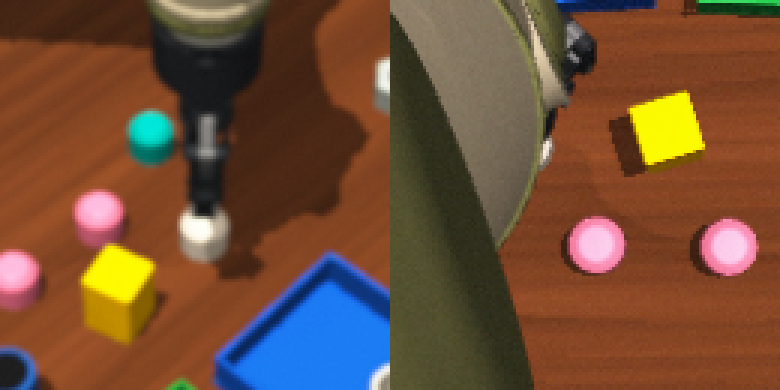

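The fingers now straddle the white cap diagonally, at (205,232) in the left half, well clear of the carton. I'll go down.

```bash
python3 -m crank '[{"x":0,"y":0,"z":1.5,"ax":0,"ay":0,"az":0},{"x":0,"y":0,"z":3,"ax":0,"ay":0,"az":0},{"x":0,"y":0,"z":4.5,"ax":0,"ay":0,"az":0},{"x":0,"y":0,"z":5.8,"ax":0,"ay":0,"az":0},{"x":0,"y":0,"z":6.5,"ax":0,"ay":0,"az":0},{"x":0,"y":0,"z":6.9,"ax":0,"ay":0,"az":0},{"x":0,"y":0,"z":7,"ax":0,"ay":0,"az":0},{"x":0,"y":0,"z":7,"ax":0,"ay":0,"az":0}]'; python3 -m crank '[{"x":0,"y":0,"z":0,"ax":0,"ay":0,"az":0},{"x":0,"y":0,"z":0,"ax":0,"ay":0,"az":0},{"x":0,"y":0,"z":0,"ax":0,"ay":0,"az":0},{"x":0,"y":0,"z":0,"ax":0,"ay":0,"az":0},{"x":0,"y":0,"z":0,"ax":0,"ay":0,"az":0},{"x":0,"y":0,"z":0,"ax":0,"ay":0,"az":0},{"x":0,"y":0,"z":0,"ax":0,"ay":0,"az":0},{"x":0,"y":0,"z":0,"ax":0,"ay":0,"az":0}]' -1 20
```

```text
clock: 23.75
tcp_pos: [0.4783, 0.1028, 0.0032]
tool_rot: [0.0, 0.924, 0.382, 0.0]
ft_force: [-0.8, -0.3, 0.9]
width: 0.747
grasp_force: 0.0
clock: 24.55
tcp_pos: [0.4785, 0.1028, 0.0035]
tool_rot: [0.0, 0.924, 0.382, 0.0]
ft_force: [0.1, -0.7, 5.9]
width: 0.432
grasp_force: 19.6
```

```bash
python3 -m crank '[{"x":0,"y":0,"z":-1,"ax":0,"ay":0,"az":0},{"x":0,"y":0,"z":-3,"ax":0,"ay":0,"az":0},{"x":0,"y":0,"z":-6,"ax":0,"ay":0,"az":0},{"x":0,"y":0,"z":-9,"ax":0,"ay":0,"az":0.03},{"x":1,"y":1.4,"z":-10,"ax":0,"ay":0,"az":0.15},{"x":3,"y":4,"z":-10,"ax":0,"ay":0,"az":0.28},{"x":5,"y":6.6,"z":-10,"ax":0,"ay":0,"az":0.42},{"x":7,"y":9.2,"z":-10,"ax":0,"ay":0,"az":0.56},{"x":8.2,"y":11,"z":-10,"ax":0,"ay":0,"az":0.7},{"x":8.6,"y":11.4,"z":-10,"ax":0,"ay":0,"az":0.785}]'; python3 -m crank '[{"x":0,"y":0,"z":0,"ax":0,"ay":0,"az":0},{"x":0,"y":0,"z":0,"ax":0,"ay":0,"az":0},{"x":0,"y":0,"z":0,"ax":0,"ay":0,"az":0}]'; python3 -c "
from h import *
to(.62,.083,.0075)"
```

```text
clock: 25.55
tcp_pos: [0.6221, 0.0821, 0.1039]
tool_rot: [-0.0, 1.0, -0.003, 0.001]
ft_force: [-1.1, -1.0, -1.5]
width: 0.432
grasp_force: 20.3
clock: 25.85
tcp_pos: [0.6187, 0.0831, 0.1032]
tool_rot: [-0.0, 1.0, 0.001, -0.0]
ft_force: [0.6, 0.5, -0.4]
width: 0.432
grasp_force: 20.3
t 25.85 shift [0.13 0.01 9.57] rv [-0.     0.001  0.002]
```

```bash
python3 -m crank '[{"x":0,"y":0,"z":1.5,"ax":0,"ay":0,"az":0},{"x":0,"y":0,"z":3.5,"ax":0,"ay":0,"az":0},{"x":0,"y":0,"z":5.5,"ax":0,"ay":0,"az":0},{"x":0,"y":0,"z":7.5,"ax":0,"ay":0,"az":0},{"x":0,"y":0,"z":8.5,"ax":0,"ay":0,"az":0},{"x":0,"y":0,"z":9,"ax":0,"ay":0,"az":0},{"x":0,"y":0,"z":9.3,"ax":0,"ay":0,"az":0},{"x":0,"y":0,"z":9.4,"ax":0,"ay":0,"az":0},{"x":0,"y":0,"z":9.45,"ax":0,"ay":0,"az":0},{"x":0,"y":0,"z":9.45,"ax":0,"ay":0,"az":0}]'; python3 -m crank '[{"x":0,"y":0,"z":0.03,"ax":0,"ay":0,"az":0},{"x":0,"y":0,"z":0.05,"ax":0,"ay":0,"az":0},{"x":0,"y":0,"z":0.05,"ax":0,"ay":0,"az":0},{"x":0,"y":0,"z":0.05,"ax":0,"ay":0,"az":0}]'
```

```text
clock: 26.85
tcp_pos: [0.6199, 0.083, 0.009]
tool_rot: [-0.0, 1.0, -0.0, 0.0]
ft_force: [-0.2, -0.1, 0.7]
width: 0.428
grasp_force: 20.3
clock: 27.25
tcp_pos: [0.6196, 0.0829, 0.008]
tool_rot: [-0.0, 1.0, -0.0, 0.0]
ft_force: [-0.0, -0.4, -0.9]
width: 0.43
grasp_force: 20.3
```

```bash
python3 -m crank '[{"x":0,"y":0,"z":0.04,"ax":0,"ay":0,"az":0},{"x":0,"y":0,"z":0.08,"ax":0,"ay":0,"az":0},{"x":0,"y":0,"z":0.08,"ax":0,"ay":0,"az":0},{"x":0,"y":0,"z":0.08,"ax":0,"ay":0,"az":0}]'
```

```text
clock: 27.65
tcp_pos: [0.6197, 0.0829, 0.0076]
tool_rot: [-0.0, 1.0, -0.0, 0.0]
ft_force: [-2.0, -0.9, 5.9]
width: 0.431
grasp_force: 20.9
```

```bash
python3 -m crank '[{"x":0,"y":0,"z":0,"ax":0,"ay":0,"az":0},{"x":0,"y":0,"z":0,"ax":0,"ay":0,"az":0},{"x":0,"y":0,"z":0,"ax":0,"ay":0,"az":0},{"x":0,"y":0,"z":0,"ax":0,"ay":0,"az":0},{"x":0,"y":0,"z":-1,"ax":0,"ay":0,"az":0},{"x":0,"y":0,"z":-3,"ax":0,"ay":0,"az":0},{"x":0,"y":0,"z":-6,"ax":0,"ay":0,"az":0},{"x":0,"y":0,"z":-9.5,"ax":0,"ay":0,"az":0},{"x":0,"y":0,"z":-10.5,"ax":0,"ay":0,"az":0}]' 0.35; python3 - <<'E'
from h import *
s1=snapshot("scene");save("p6",s1["frame"][90:330,250:570].repeat(2,0).repeat(2,1))
st=snapshot("top")
for s,img,(x0,y0) in ((st,cv2.imread("pics/top0.png")[...,::-1],(130,195)),(s1,s1["frame"],(385,98))):
    c=cv2.resize(np.ascontiguousarray(img[y0:y0+42,x0:x0+42]),None,fx=8,fy=8,interpolation=cv2.INTER_CUBIC)
    m=(c.min(2)>(150)).astype(np.uint8)
    cn=max(cv2.findContours(m,0,1)[0],key=cv2.contourArea)
    h=cv2.convexHull(cn)
    p=ray(s,(h.reshape(-1,2)+.5)/8-.5+[x0,y0],.026)[:,:2]
    t=np.radians(np.arange(60,120,1));w=np.array([np.ptp(p@[np.cos(a),np.sin(a)]) for a in t])
    f=[sum(np.ptp(p@[np.cos(a+k),np.sin(a+k)]) for k in (0,np.pi/3,-np.pi/3)) for a in t]
    print(np.round(p.mean(0),4),p.min(0).round(3),p.max(0).round(3),"flat normal deg",np.degrees(t[np.argmin(f)]).round(),"mean flats",min(f)/3,"max",max(f)/3)
E
```

```text
clock: 28.55
tcp_pos: [0.6212, 0.0829, 0.1161]
tool_rot: [-0.0, 1.0, -0.0, 0.002]
ft_force: [0.4, -0.3, -0.1]
width: 0.674
grasp_force: 0.0
[0.4903 0.3339] [0.462 0.312] [0.515 0.362] flat normal deg 99.0 mean flats 0.047363404359205746 max 0.05310441314477989
[0.4871 0.2964] [0.467 0.28 ] [0.498 0.308] flat normal deg 71.0 mean flats 0.02556380394191406 max 0.02760402275434254
```

View pics/p6.png

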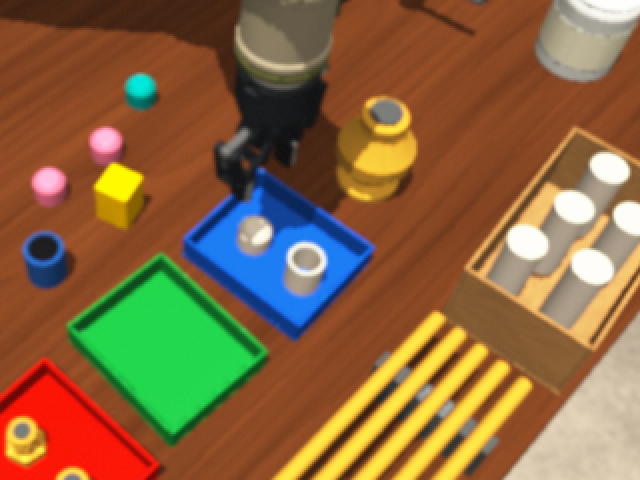

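The cap at (254,235) and the coupling at (304,268) both stand in the blue bin, with lamp and carton untouched. The nut's flat normal is at 99°, so I'll use a yaw of 0.157. Widths of 47 and 53 mm match the given sizes.

```bash
python3 -m crank '[{"x":-1,"y":-2,"z":0,"ax":0,"ay":0,"az":0},{"x":-3,"y":-5,"z":0,"ax":0,"ay":0,"az":0},{"x":-5,"y":-8.5,"z":0,"ax":0,"ay":0,"az":-0.03},{"x":-7,"y":-12,"z":0,"ax":0,"ay":0,"az":-0.06},{"x":-9,"y":-15.5,"z":0,"ax":0,"ay":0,"az":-0.1},{"x":-11,"y":-19,"z":0,"ax":0,"ay":0,"az":-0.13},{"x":-12.3,"y":-22.5,"z":0,"ax":0,"ay":0,"az":-0.157},{"x":-13,"y":-25,"z":0,"ax":0,"ay":0,"az":-0.157},{"x":-13.15,"y":-25.4,"z":1.5,"ax":0,"ay":0,"az":-0.157},{"x":-13.15,"y":-25.4,"z":4,"ax":0,"ay":0,"az":-0.157}]' 1 60; python3 -m crank '[{"x":0,"y":0,"z":1,"ax":0,"ay":0,"az":0},{"x":0,"y":0,"z":1,"ax":0,"ay":0,"az":0},{"x":0,"y":0,"z":1,"ax":0,"ay":0,"az":0}]'; python3 - <<'E'
from h import *
to(.4885,.3365,.0015,.157)
f=snapshot("scene")["frame"]
save("p7",f[60:180,330:490].repeat(3,0).repeat(3,1))
E
```

```text
clock: 29.65
tcp_pos: [0.4878, 0.3383, 0.0714]
tool_rot: [-0.0, 0.997, 0.08, 0.0]
ft_force: [0.8, 0.1, 0.4]
width: 0.998
grasp_force: 0.0
clock: 29.95
tcp_pos: [0.4884, 0.3359, 0.0619]
tool_rot: [0.0, 0.997, 0.078, -0.0]
ft_force: [0.4, -0.4, 0.1]
width: 1.0
grasp_force: 0.0
t 29.95 shift [ 0.02 -0.06  6.04] rv [ 0.001  0.001 -0.001]
```

View pics/p7.png

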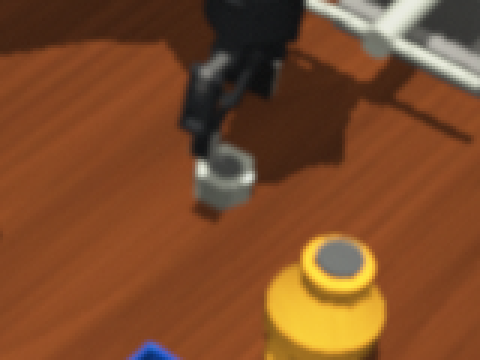

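The gripper is above the nut at (225,178), fingers on either side, and the vice bar and lamp are well clear.

```bash
python3 -m crank '[{"x":0,"y":0,"z":1.5,"ax":0,"ay":0,"az":0},{"x":0,"y":0,"z":3,"ax":0,"ay":0,"az":0},{"x":0,"y":0,"z":4.5,"ax":0,"ay":0,"az":0},{"x":0,"y":0,"z":5.4,"ax":0,"ay":0,"az":0},{"x":0,"y":0,"z":5.8,"ax":0,"ay":0,"az":0},{"x":0,"y":0,"z":5.9,"ax":0,"ay":0,"az":0},{"x":0,"y":0,"z":5.9,"ax":0,"ay":0,"az":0},{"x":0,"y":0,"z":5.9,"ax":0,"ay":0,"az":0}]'; python3 -m crank '[{"x":0,"y":0,"z":0,"ax":0,"ay":0,"az":0},{"x":0,"y":0,"z":0,"ax":0,"ay":0,"az":0},{"x":0,"y":0,"z":0,"ax":0,"ay":0,"az":0},{"x":0,"y":0,"z":0,"ax":0,"ay":0,"az":0},{"x":0,"y":0,"z":0,"ax":0,"ay":0,"az":0},{"x":0,"y":0,"z":0,"ax":0,"ay":0,"az":0},{"x":0,"y":0,"z":0,"ax":0,"ay":0,"az":0},{"x":0,"y":0,"z":0,"ax":0,"ay":0,"az":0}]' -1 60
```

```text
clock: 30.8
tcp_pos: [0.4884, 0.3371, 0.0035]
tool_rot: [-0.0, 0.997, 0.078, 0.0]
ft_force: [-0.3, -0.0, 0.0]
width: 0.999
grasp_force: 0.0
clock: 31.6
tcp_pos: [0.4883, 0.3372, 0.0038]
tool_rot: [-0.0, 0.997, 0.078, 0.0]
ft_force: [-0.6, 0.4, 5.4]
width: 0.529
grasp_force: 62.0
```

```bash
python3 -m crank '[{"x":0,"y":0,"z":-1,"ax":0,"ay":0,"az":0},{"x":0,"y":0,"z":-3.5,"ax":0,"ay":0,"az":0},{"x":0,"y":0,"z":-7,"ax":0,"ay":0,"az":0},{"x":0.2,"y":1,"z":-10,"ax":0,"ay":0,"az":0},{"x":1,"y":4.5,"z":-11,"ax":0,"ay":0,"az":0.02},{"x":1.9,"y":8.5,"z":-11,"ax":0,"ay":0,"az":0.05},{"x":2.8,"y":12.5,"z":-11,"ax":0,"ay":0,"az":0.08},{"x":3.6,"y":16.5,"z":-11,"ax":0,"ay":0,"az":0.11},{"x":4.5,"y":20.5,"z":-11,"ax":0,"ay":0,"az":0.14},{"x":5.4,"y":24.5,"z":-11,"ax":0,"ay":0,"az":0.157}]'; python3 -c "
from h import *
to(.652,-.086,.1138)"
```

```text
clock: 32.6
tcp_pos: [0.5799, 0.1017, 0.1137]
tool_rot: [0.0, 1.0, -0.001, -0.0]
ft_force: [0.3, 1.1, -2.2]
width: 0.528
grasp_force: 61.8
t 32.6 shift [ 7.230e+00  1.876e+01 -1.000e-02] rv [ 0.     0.    -0.001]
```

```bash
python3 -m crank '[{"x":1.3,"y":4,"z":0,"ax":0,"ay":0,"az":0},{"x":2.8,"y":8,"z":0,"ax":0,"ay":0,"az":0},{"x":4.4,"y":12,"z":0,"ax":0,"ay":0,"az":0},{"x":6,"y":16,"z":0,"ax":0,"ay":0,"az":0},{"x":7,"y":18.4,"z":0,"ax":0,"ay":0,"az":0},{"x":7.2,"y":18.9,"z":0,"ax":0,"ay":0,"az":0},{"x":7.2,"y":18.9,"z":0,"ax":0,"ay":0,"az":0},{"x":7.2,"y":18.9,"z":2,"ax":0,"ay":0,"az":0},{"x":7.2,"y":18.9,"z":4.5,"ax":0,"ay":0,"az":0},{"x":7.2,"y":18.9,"z":6,"ax":0,"ay":0,"az":0}]'; python3 -m crank '[{"x":0,"y":0,"z":1.5,"ax":0,"ay":0,"az":0},{"x":0,"y":0,"z":2.8,"ax":0,"ay":0,"az":0},{"x":0,"y":0,"z":3.5,"ax":0,"ay":0,"az":0},{"x":0,"y":0,"z":4,"ax":0,"ay":0,"az":0},{"x":0,"y":0,"z":4.3,"ax":0,"ay":0,"az":0},{"x":0,"y":0,"z":4.4,"ax":0,"ay":0,"az":0},{"x":0,"y":0,"z":4.4,"ax":0,"ay":0,"az":0},{"x":0,"y":0,"z":4.4,"ax":0,"ay":0,"az":0}]'; python3 -c "
from h import *
to(.652,-.086,.0078)"
```

```text
clock: 33.6
tcp_pos: [0.6506, -0.0833, 0.0518]
tool_rot: [-0.001, 1.0, 0.001, -0.001]
ft_force: [0.0, 0.0, -2.1]
width: 0.523
grasp_force: 61.8
clock: 34.4
tcp_pos: [0.652, -0.0858, 0.0096]
tool_rot: [0.0, 1.0, -0.0, 0.0]
ft_force: [0.1, 1.0, -3.0]
width: 0.523
grasp_force: 61.8
t 34.4 shift [0.   0.02 0.18] rv [ 0.    -0.001 -0.   ]
```

```bash
python3 -m crank '[{"x":0,"y":0,"z":0.06,"ax":0,"ay":0,"az":0},{"x":0,"y":0,"z":0.12,"ax":0,"ay":0,"az":0},{"x":0,"y":0,"z":0.16,"ax":0,"ay":0,"az":0},{"x":0,"y":0,"z":0.16,"ax":0,"ay":0,"az":0},{"x":0,"y":0,"z":0.16,"ax":0,"ay":0,"az":0}]'
```

```text
clock: 34.9
tcp_pos: [0.6518, -0.0857, 0.0078]
tool_rot: [0.0, 1.0, -0.0, 0.0]
ft_force: [-1.7, 1.3, 2.5]
width: 0.524
grasp_force: 62.2
```

```bash
python3 -m crank '[{"x":0,"y":0,"z":0.03,"ax":0,"ay":0,"az":0},{"x":0,"y":0,"z":0.03,"ax":0,"ay":0,"az":0},{"x":0,"y":0,"z":0.03,"ax":0,"ay":0,"az":0}]'; python3 -m crank '[{"x":0,"y":0,"z":0,"ax":0,"ay":0,"az":0},{"x":0,"y":0,"z":0,"ax":0,"ay":0,"az":0},{"x":0,"y":0,"z":0,"ax":0,"ay":0,"az":0},{"x":0,"y":0,"z":0,"ax":0,"ay":0,"az":0},{"x":0,"y":0,"z":-1,"ax":0,"ay":0,"az":0},{"x":0,"y":0,"z":-3,"ax":0,"ay":0,"az":0},{"x":0,"y":0,"z":-6,"ax":0,"ay":0,"az":0},{"x":0,"y":0,"z":-10,"ax":0,"ay":0,"az":0},{"x":0,"y":0,"z":-14,"ax":0,"ay":0,"az":0},{"x":0,"y":0,"z":-16,"ax":0,"ay":0,"az":0}]' 0.4; python3 -m crank '[{"x":-2,"y":2,"z":0,"ax":0,"ay":0,"az":0},{"x":-4,"y":5,"z":0,"ax":0,"ay":0,"az":0},{"x":-6,"y":9,"z":0,"ax":0,"ay":0,"az":0},{"x":-8,"y":13,"z":0,"ax":0,"ay":0,"az":0},{"x":-10,"y":17,"z":0,"ax":0,"ay":0,"az":0},{"x":-12,"y":21,"z":0,"ax":0,"ay":0,"az":0},{"x":-14,"y":25,"z":0,"ax":0,"ay":0,"az":0},{"x":-15,"y":28,"z":0,"ax":0,"ay":0,"az":0},{"x":-15,"y":30,"z":0,"ax":0,"ay":0,"az":0},{"x":-15,"y":30,"z":0,"ax":0,"ay":0,"az":0}]'; python3 - <<'E'
from h import *
f=snapshot("scene")["frame"];g=snapshot("top")["frame"]
save("p8",np.hstack([f[90:380,200:580],g[70:360,140:540]]))
E
```

```text
clock: 35.2
tcp_pos: [0.6518, -0.0857, 0.0078]
tool_rot: [-0.0, 1.0, -0.0, 0.0]
ft_force: [-1.9, 0.3, 6.3]
width: 0.526
grasp_force: 62.9
clock: 36.2
tcp_pos: [0.6529, -0.0861, 0.1716]
tool_rot: [0.0, 1.0, -0.0, 0.002]
ft_force: [-0.3, -0.8, -0.1]
width: 0.702
grasp_force: 0.0
clock: 37.2
tcp_pos: [0.5015, -0.3888, 0.1679]
tool_rot: [0.001, 1.0, -0.002, 0.001]
ft_force: [0.1, 0.2, 0.2]
width: 0.702
grasp_force: 0.0
```

View pics/p8.png

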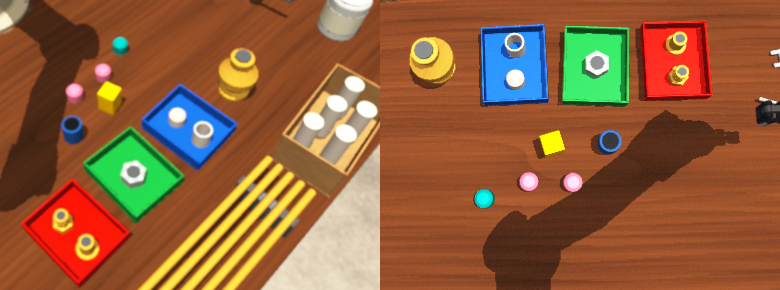

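All five fittings are in their bins and upright: the nut at (597,64), the coupling and cap at (515,45) and (515,79), and the brass at (679,42) and (680,75). The carton, lamp and look-alikes have not moved. I'm handing in.

```bash
python3 -m crank '[{"x":0,"y":0,"z":0,"ax":0,"ay":0,"az":0},{"x":0,"y":0,"z":0,"ax":0,"ay":0,"az":0},{"x":0,"y":0,"z":0,"ax":0,"ay":0,"az":0}]'; python3 -c "
from rig import sign_off
print(sign_off())"
```

```text
clock: 37.6
tcp_pos: [0.5023, -0.3844, 0.1673]
tool_rot: [-0.0, 1.0, 0.001, -0.0]
ft_force: [0.1, 0.2, -0.2]
width: 0.701
grasp_force: 0.0
the job is handed in; nothing more can be done
None
```

The job is handed in at about 38 s on the robot's clock: the final pictures show both brass fittings upright in the red bin, both white plastic ones in the blue bin and the steel nut in the green bin, with the lamp and carton where they stood.

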